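Put the dressing-round supplies back in the caddy

ROBOT

A 7-joint arm with a two-finger parallel gripper is mounted at the origin on the work surface. World frame = base frame: x ahead of the robot, y to its left, z up, the work surface at z = 0. Lengths are in mm, angles in rad, forces in N, time in s.
With the tool pointing down it reaches from about 425 to 925 mm from the base axis. Payload 6.8 kg.
Tool frame: the origin (TCP) lies on the centre line of the jaws, within the pads' length; the fingertips stand 17 mm ahead of it and the grasp point (between the pads) lies 2 mm behind it; z points along the fingers, y is the line along which they close (so a half turn about z gives the same grasp; the last joint's range is limited). The gripper opens to 85 mm and grips with 20 to 120 N. Pads are 22 mm wide; open, the fingers measure 114 mm over their backs; the gripper's body (76 mm by 85 mm) begins 54 mm behind the grasp point. The pads swing forward as they close: fully open they stand 13 mm farther back than shut.
Start: joints at [-1.242, 0.477, 0.022, 1.555, -0.011, 1.109, -0.083], TCP at [285.552, 611.643, 248.308] pointing down, gripper open.
Joint ranges: [-2.96, 2.96], [-0.34, 2.1], [-1.41, 1.46], [0.24, 2.44], [-1.37, 4.51], [0.17, 1.92], [-2.96, 2.96]. Speed limits (rad/s): [2.39, 2.39, 3.14, 3.14, 3.14, 3.14, 3.14].

INTERFACE

Orientations are given as a rotation vector (axis times angle).
In Python, from cell import monitor, read_camera, close_job gives the robot as it stands.
- The arm moves only by the tool jog_arm, never from a script. Its argument "motion" is a list of rows, each a list of 7 numbers: the turn, a rotation vector about the tool's x, y, z in degrees, then the shift along the tool's x, y, z in mm, then the closure in counts, from 0 (fully open) to 255 (shut). A call has 1 to 20 rows; each row is the pose to reach, as a shift and turn from the pose commanded when the call began, along the tool's axes at that moment; what a row does not reach only later rows make up. A row lasts 1/8 s, in which the tool goes at most 62.5 mm and 10.7 degrees, less where a joint would pass 70% of its speed; a pose out of reach is approached as far as the arm can. A call with a gripper value outside its range is refused whole. The fingers move at their own pace and stop on an object; "squeeze" is the grip in N (left out, the last holds). Time passes only in rows, so rows that repeat a pose let the fingers close. It gives the time, the measured TCP pose, the force, the opening and the grip force at its end, in the units of the state.
- monitor.get_obs(): the state, without advancing time (a new reading comes with each control period).
- read_camera(name): name is "scene" or "top" or "wrist"; returns a dict with "color" (400x640x3 uint8, red, green, blue), "depth" (400x640 float32, mm along the optical axis (not along the pixel's ray), 0 where there is no reading), "mtx" (3x3 intrinsics, pixels), "extrinsics" (4x4, takes a point from world to camera coordinates); the wrist camera has in their place "tool_from_camera" (4x4, takes a point from camera to tool coordinates, whose origin is the TCP and whose axes are the flange's). Camera axes: x right, y down, z forward; pixel columns grow to the right and rows downward; lengths in mm; the calibration is good to about 2 mm. A picture is of the moment at which its call begins: read the wrist's pose just before it.
- close_job(): hands the job in; it is judged then, once.
The state is a dict: "time_s": time; "joints": joint angles; "joint_vel": joint speeds; "joint_efforts": joint torques, N m; "tcp_pos": TCP position; "tool_rot": TCP orientation; "force": force on the tool from outside, world axes, zero at the start; "torque": the same for the moment, N m; "width": finger opening in mm; "gripper_force": force on a finger pad.
Only numpy, scipy, OpenCV 4.12 (cv2) and the standard library are available. Lean on these libraries where they do the work, as an engineer would, in place of code of your own. Each camera call takes 0.05 s, during which the arm holds its last target. There are 200 camera calls.

TASK

The tray has come back from the dressing round: put the small vial, the ointment jar, the eye-drop bottle and the roll of tape back into the caddy, each standing upright on the floor of the bin that already holds its own kind. The larger infusion bottle and the wider jar do not belong in the caddy: leave them standing where they are on the tray.

Things in the scene. Friction and masses are not known exactly. Their poses are not given: they have to be found in the camera images.
- vial: Small amber glass medicine vial with a crimped metal seal: body 30 mm across up to 41 mm high, narrower neck, seal 20 mm across, 58 mm tall in all, about 45 g. Stands upright. Origin: centre of its underside; z up along its axis; round, so yaw does not matter. Starts on the floor (3 mm thick) of the shallow metal tray, rim 16 mm high, that stands beside the caddy.
- jar: Small white ointment jar with a ribbed screw lid: body 46 mm and lid 48 mm across (49 mm over the ribs), 50 mm tall (lid the top 16 mm), about 70 g. Stands upright. Origin: centre of its underside; z up along its axis; round, so yaw does not matter. Starts on the floor (3 mm thick) of the shallow metal tray, rim 16 mm high, that stands beside the caddy.
- dropper: White eye-drop bottle: body 32 mm across up to 36 mm high, then a slim tapered cap 18 to 13 mm across, 66 mm tall in all, about 35 g. Stands upright. Origin: centre of its underside; z up along its axis; round, so yaw does not matter. Starts on the floor (3 mm thick) of the shallow metal tray, rim 16 mm high, that stands beside the caddy.
- tape: Roll of wide surgical tape on a hollow card core, standing on its flat end: 54 mm across, hole 35 mm, 50 mm tall, about 50 g. Origin: centre of its underside; z up along its axis; round, so yaw does not matter. Starts on the floor (3 mm thick) of the shallow metal tray, rim 16 mm high, that stands beside the caddy.
- big_vial: Does not belong in the caddy: amber glass infusion bottle of the same form as the vial but bigger, 42 mm across, 70 mm tall. Stands upright. Origin: centre of its underside; z up along its axis; round, so yaw does not matter. Starts on the floor (3 mm thick) of the shallow metal tray, rim 16 mm high, that stands beside the caddy.
- big_jar: Does not belong in the caddy: white jar of the same form as the ointment jar but wider and lower, 66 mm across (67 mm over the ribs), 44 mm tall. Stands upright. Origin: centre of its underside; z up along its axis; round, so yaw does not matter. Starts on the floor (3 mm thick) of the shallow metal tray, rim 16 mm high, that stands beside the caddy.
- bin_vials: The bin that holds two small vials, side by side. One of four equal grey drop-in bins that sit two by two in a shallow steel caddy: 101 (x) by 141 (y) by 22 mm tall, walls and floor 3 mm, open on top. Origin: centre of its underside, 4 mm above the work surface; x across its short side, y along its long side, z up. Its own stock fills the +y end and stands firm; the space from the -y wall to about y = +10 mm is free.
- bin_jars: The bin that holds one small ointment jar. One of four equal grey drop-in bins that sit two by two in a shallow steel caddy: 101 (x) by 141 (y) by 22 mm tall, walls and floor 3 mm, open on top. Origin: centre of its underside, 4 mm above the work surface; x across its short side, y along its long side, z up. Its own stock fills the +y end and stands firm; the space from the -y wall to about y = +10 mm is free.
- bin_droppers: The bin that holds two eye-drop bottles, side by side. One of four equal grey drop-in bins that sit two by two in a shallow steel caddy: 101 (x) by 141 (y) by 22 mm tall, walls and floor 3 mm, open on top. Origin: centre of its underside, 4 mm above the work surface; x across its short side, y along its long side, z up. Its own stock fills the +y end and stands firm; the space from the -y wall to about y = +10 mm is free.
- bin_tape: The bin that holds one roll of tape. One of four equal grey drop-in bins that sit two by two in a shallow steel caddy: 101 (x) by 141 (y) by 22 mm tall, walls and floor 3 mm, open on top. Origin: centre of its underside, 4 mm above the work surface; x across its short side, y along its long side, z up. Its own stock fills the +y end and stands firm; the space from the -y wall to about y = +10 mm is free.
There are look-alikes about, which are no part of the job. What is shaped like the vial but blue or green is not meant.

How it is judged (in metres and radians):
At the end, for the whole second after the job is handed in: Each of the four stands upright (within 7 deg), released and at rest, on the floor of its own kind's bin: origin within the inner walls (47 mm in x, 67 mm in y) and at most 8 mm above the bin's underside. The infusion bottle and wide jar stand upright within 30 mm of their start (x of vial in the frame of bin_vials between -0.047 and 0.047 m and y of vial in the frame of bin_vials between -0.067 and 0.067 m and z of vial in the frame of bin_vials between -0.002 and 0.008 m and angle between each of vial, jar, dropper, tape, big_vial, big_jar's own z axis and vertical below 0.12 rad and linear speed of each of vial, jar, dropper, tape, big_vial, big_jar below 0.02 m/s and x of jar in the frame of bin_jars between -0.047 and 0.047 m and y of jar in the frame of bin_jars between -0.067 and 0.067 m and z of jar in the frame of bin_jars between -0.002 and 0.008 m and x of dropper in the frame of bin_droppers between -0.047 and 0.047 m and y of dropper in the frame of bin_droppers between -0.067 and 0.067 m and z of dropper in the frame of bin_droppers between -0.002 and 0.008 m and x of tape in the frame of bin_tape between -0.047 and 0.047 m and y of tape in the frame of bin_tape between -0.067 and 0.067 m and z of tape in the frame of bin_tape between -0.002 and 0.008 m and distance of each of big_vial, big_jar from where it was at the start of the episode below 0.03 m); the robot touches nothing.
It fails at once if the infusion bottle or the wide jar is taken away (more than 30 mm from its place) or knocked over (tilted more than 0.4 rad) (distance of any of big_vial, big_jar from where it was at the start of the episode above 0.03 m or angle between any of big_vial, big_jar's own z axis and vertical above 0.4 rad).
It also fails if it takes over 106 s, if anything falls off the work surface, if the arm or the gripper's body presses on something with over 40 N, if the wrist force passes 120 N, or if a joint passes its speed limit or range.

## Working session

There is one attempt and no reset: what is moved stays moved. The work goes in short steps, Python scripts to look and compute and a tool call to move; the robot and the scene stay as the last step left them, time stands still between calls to the robot, and variables do not carry over. Pictures are saved under pics/ and viewed, at most 14 in all, crops included, and the job is handed in when it is done.

Besides the shell and the picture viewer there is one more tool, called in YAML: its name, and indented under it one key for each argument. jog_arm: Moves the arm, as the interface text tells. Its arguments: {"type":"object","properties":{"motion":{"type":"array"},"squeeze":{"type":"number"}},"required":["motion"]}

```bash
ls; mkdir -p pics; python3 - <<'E'
from cell import monitor, read_camera
import cv2, numpy as np
o=monitor.get_obs(); print({k:np.round(v,3) for k,v in o.items()})
for n in ("top","scene"):
    c=read_camera(n); cv2.imwrite(f"pics/{n}0.png",c["color"][:,:,::-1]); np.savez(f"{n}0.npz",**c); print(n,c["mtx"].tolist(),np.round(c["extrinsics"],3).tolist())
c=read_camera("wrist"); print(c["mtx"].tolist(), np.round(c["tool_from_camera"],3).tolist())
E
```

```text
pics
{'time_s': np.float64(0.0), 'joints': array([-1.242,  0.478,  0.022,  1.556, -0.012,  1.109, -0.083]), 'joint_vel': array([ 0.002,  0.001, -0.   ,  0.   ,  0.001, -0.002, -0.002]), 'joint_efforts': array([ 0.0000e+00, -5.9647e+01,  1.6080e+00, -2.8120e+01,  1.3000e-02,
        1.0000e-02,  0.0000e+00]), 'tcp_pos': array([285.307, 611.111, 247.307]), 'tool_rot': array([-6.810e-01, -3.067e+00,  3.000e-03]), 'force': array([-0.564, -0.388,  0.123]), 'torque': array([ 0.035, -0.017, -0.045]), 'gripper_force': np.float64(0.0), 'width': np.float64(85.589)}
top [[392.43829131009466, 0.0, 317.7672750972744], [0.0, 392.43829131009466, 198.6103627045766], [0.0, 0.0, 1.0]] [[0.02, -1.0, 0.016, -87.351], [-0.997, -0.021, -0.068, 493.322], [0.068, -0.014, -0.998, 1137.453], [0.0, 0.0, 0.0, 1.0]]
scene [[473.90757728934375, 0.0, 321.00898131632323], [0.0, 473.90757728934375, 195.7468839351191], [0.0, 0.0, 1.0]] [[0.845, 0.535, 0.018, -356.738], [0.341, -0.512, -0.789, -168.872], [-0.412, 0.673, -0.615, 1395.547], [0.0, 0.0, 0.0, 1.0]]
[[347.98893871711454, 0.0, 320.71034116083376], [0.0, 347.98893871711454, 208.2495275876656], [0.0, 0.0, 1.0]] [[-0.001, -0.957, -0.29, 73.496], [1.0, -0.001, 0.001, -0.295], [-0.001, -0.29, 0.957, -124.576], [0.0, 0.0, 0.0, 1.0]]
```

View pics/top0.png

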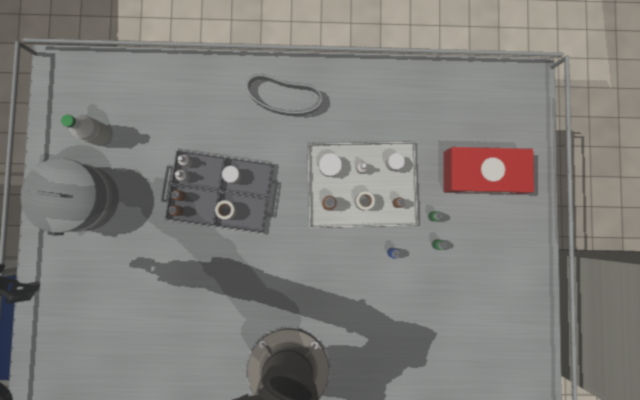

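View pics/scene0.png

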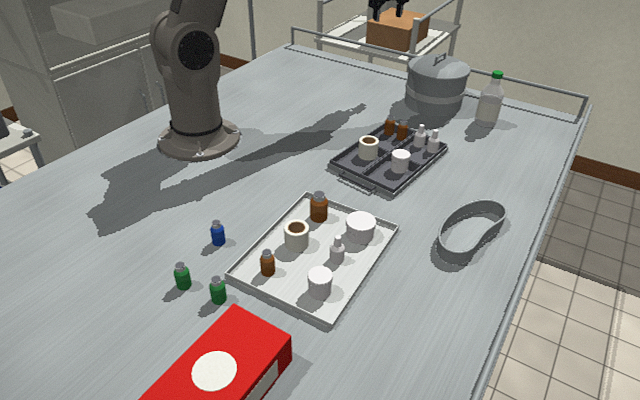

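The top view shows the tray with big jar (330,165), dropper (363,168), jar (396,161), big vial (330,203), tape (365,201) and vial (398,203). The caddy has droppers (180,168) upper left, vials (177,203) lower left, a jar (231,174) upper right and tape (225,209) lower right. In every bin the free space is to the right, towards world -y.

```bash
cat > h.py <<'E'
import numpy as np, cv2
from scipy.spatial.transform import Rotation as Ro
from cell import monitor, read_camera
def cloud(c, T):  # T: camera->world 4x4
    K=c["mtx"]; d=c["depth"].astype(float); v,u=np.indices(d.shape)
    P=np.stack([(u-K[0,2])/K[0,0]*d,(v-K[1,2])/K[1,1]*d,d,np.ones_like(d)],-1)@T.T
    P[d<=0]=np.nan; return P[...,:3]
def tool():
    o=monitor.get_obs(); T=np.eye(4); T[:3,:3]=Ro.from_rotvec(o["tool_rot"]).as_matrix(); T[:3,3]=o["tcp_pos"]; return T
def wrist():
    T=tool(); c=read_camera("wrist"); return c, cloud(c,T@c["tool_from_camera"])
def blobs(P, zmin, box, col, top=6):
    x0,x1,y0,y1=box
    m=(P[...,2]>zmin)&(P[...,2]<140)&(P[...,0]>x0)&(P[...,0]<x1)&(P[...,1]>y0)&(P[...,1]<y1)
    n,l=cv2.connectedComponents(m.astype(np.uint8))
    for i in range(1,n):
        q=l==i
        if q.sum()<12: continue
        z=np.percentile(P[q][:,2],97); t=P[q&(P[...,2]>z-top)]
        (cx,cy),r=cv2.minEnclosingCircle(t[:,:2].astype(np.float32))
        vv,uu=np.where(q); print(f"px({uu.mean():.0f},{vv.mean():.0f}) n{q.sum()} ztop {z:.0f} mean {t[:,0].mean():.0f},{t[:,1].mean():.0f} circ {cx:.0f},{cy:.0f} r{r:.0f} rgb",col[q].mean(0).round())
def go(xyz, yaw=None, T=None):
    """tool-frame shift/turn to reach world xyz with tool y at yaw deg (mod 180), tool down"""
    T=tool() if T is None else T; R=T[:3,:3]
    s=R.T@(np.array(xyz)-T[:3,3]); cur=np.degrees(np.arctan2(R[1,1],R[0,1]))
    y=cur if yaw is None else yaw
    dy=(y-cur+90)%180-90; a=np.radians(cur+dy); Y=np.array([np.cos(a),np.sin(a),0]); Z=np.array([0,0,-1.]); 
    W=np.stack([np.cross(Y,Z),Y,Z],1); r=np.degrees(Ro.from_matrix(R.T@W).as_rotvec())
    print("turn",r.round(1),"shift",s.round(1),"yaw",cur.round(1))
E
python3 - <<'E'
from h import *
c=dict(np.load("top0.npz")); P=cloud(c,np.linalg.inv(c["extrinsics"]))
for n,b in (("tray",(420,720,-400,-50)),("caddy",(380,660,20,370))):
    print(n); blobs(P,35 if n=="caddy" else 30,b,c["color"])
    m=(P[...,2]>8)&(P[...,2]<30)&(P[...,0]>b[0])&(P[...,0]<b[1])&(P[...,1]>b[2])&(P[...,1]<b[3])
    print("rect",cv2.minAreaRect(P[m][:,:2].astype(np.float32)))
go((520,200,250),6)
E
```

```text
tray
px(329,164) n413 ztop 51 mean 593,-109 circ 594,-109 r33 rgb [190. 188. 187.]
px(395,161) n233 ztop 57 mean 608,-298 circ 606,-299 r24 rgb [185. 183. 182.]
px(362,167) n93 ztop 69 mean 590,-203 circ 590,-203 r6 rgb [158. 156. 154.]
px(365,200) n190 ztop 56 mean 491,-212 circ 492,-211 r27 rgb [166. 162. 153.]
px(329,202) n168 ztop 75 mean 484,-108 circ 483,-108 r13 rgb [114. 103.  96.]
px(399,202) n91 ztop 63 mean 489,-312 circ 489,-312 r10 rgb [112. 100.  93.]
rect ((544.3182983398438, -210.33935546875), (248.2952117919922, 320.1190185546875), 1.1861622333526611)
caddy
px(183,160) n105 ztop 73 mean 598,314 circ 598,314 r7 rgb [127. 125. 124.]
px(230,174) n238 ztop 60 mean 559,176 circ 559,175 r24 rgb [179. 178. 178.]
px(181,175) n105 ztop 74 mean 555,319 circ 555,320 r6 rgb [128. 125. 124.]
px(177,195) n96 ztop 67 mean 496,327 circ 496,327 r10 rgb [87. 79. 74.]
px(224,209) n200 ztop 60 mean 457,189 circ 457,188 r26 rgb [154. 150. 142.]
px(174,210) n102 ztop 66 mean 452,332 circ 452,331 r10 rgb [83. 75. 70.]
rect ((511.5487365722656, 211.8561248779297), (328.17388916015625, 212.34060668945312), 83.14458465576172)
turn [-0.1  0.  59. ] shift [-386.6 -273.4   -2. ] yaw 65.0
```

```bash
python3 - <<'E'
from h import *
go((520,200,250),-7); go((600,-298,250),-7)
E
```

```text
turn [-0.1  0.1 72. ] shift [-386.6 -273.4   -2. ] yaw 65.0
turn [-0.1  0.1 72. ] shift [-669.7 -690.8   -1.4] yaw 65.0
```

jog_arm:
  motion:
    - [0,0,72,-387,-273,0,0]
    - [0,0,72,-387,-273,0,0]
    - [0,0,72,-387,-273,0,0]
    - [0,0,72,-387,-273,0,0]
    - [0,0,72,-387,-273,0,0]
    - [0,0,72,-387,-273,0,0]
    - [0,0,72,-387,-273,0,0]
    - [0,0,72,-387,-273,0,0]
    - [0,0,72,-670,-691,0,0]
    - [0,0,72,-670,-691,0,0]
    - [0,0,72,-670,-691,0,0]
    - [0,0,72,-670,-691,0,0]
    - [0,0,72,-670,-691,0,0]
    - [0,0,72,-670,-691,0,0]
    - [0,0,72,-670,-691,0,0]
    - [0,0,72,-670,-691,0,0]
    - [0,0,72,-670,-691,0,0]
    - [0,0,72,-670,-691,0,0]
    - [0,0,72,-670,-691,0,0]
    - [0,0,72,-670,-691,0,0]
  squeeze: 30

```text
time_s: 2.65
tcp_pos: [600.8, -296.0, 248.3]
tool_rot: [-2.35, -2.084, -0.001]
force: [-0.4, 0.4, -0.5]
width: 85.4
gripper_force: 0.0
```

```bash
python3 - <<'E'
from h import *
c,P=wrist(); cv2.imwrite("pics/w1.png",c["color"][:,:,::-1])
blobs(P,35,(420,720,-400,-50),c["color"])
go((607,-299,100),-7);go((607,-299,43),-7)
E
```

```text
px(159,3) n256 ztop 54 mean 483,-127 circ 483,-126 r12 rgb [49. 31. 16.]
px(287,3) n288 ztop 47 mean 591,-139 circ 591,-137 r17 rgb [114. 112. 113.]
px(297,84) n978 ztop 69 mean 591,-204 circ 591,-204 r7 rgb [142. 140. 140.]
px(189,106) n2245 ztop 53 mean 493,-211 circ 492,-212 r27 rgb [148. 143. 133.]
px(328,185) n2030 ztop 53 mean 608,-298 circ 608,-299 r24 rgb [186. 185. 187.]
px(212,211) n777 ztop 61 mean 491,-312 circ 490,-313 r10 rgb [94. 77. 63.]
turn [ 0.  -0.   0.1] shift [ -2.    6.5 148.4] yaw -6.9
turn [ 0.  -0.   0.1] shift [ -2.    6.5 205.4] yaw -6.9
```

View pics/w1.png

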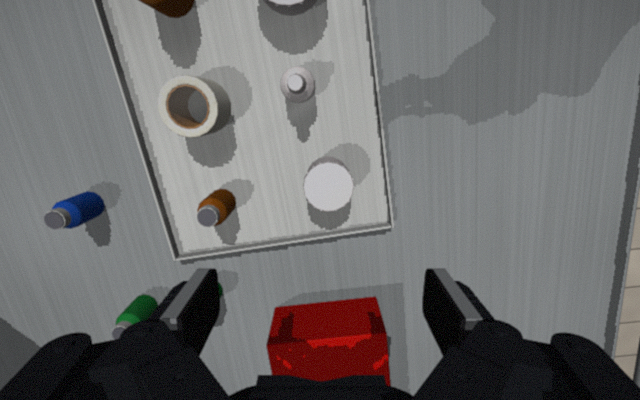

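The wrist view shows jar (328,185), vial (212,211), tape (189,106) and dropper (297,84). Their positions agree with the top view to about 2 mm, so I'll grip the jar by its lid.

jog_arm:
  motion:
    - [0,0,0,-2,6,60,0]
    - [0,0,0,-2,6,110,0]
    - [0,0,0,-2,6,150,0]
    - [0,0,0,-2,6,180,0]
    - [0,0,0,-2,6,200,0]
    - [0,0,0,-2,6,210,0]
    - [0,0,0,-2,6,210,0]
    - [0,0,0,-2,6,210,255]
    - [0,0,0,-2,6,210,255]
    - [0,0,0,-2,6,210,255]
    - [0,0,0,-2,6,210,255]
    - [0,0,0,-2,6,210,255]
    - [0,0,0,-2,6,210,255]
    - [0,0,0,-2,6,190,255]
    - [0,0,0,-2,6,150,255]
    - [0,0,0,-2,6,100,255]
    - [0,0,0,-2,6,60,255]
    - [0,0,0,-2,6,60,255]
  squeeze: 30

```text
time_s: 4.95
tcp_pos: [607.9, -302.2, 193.4]
tool_rot: [2.349, 2.076, 0.006]
force: [1.1, -0.5, -0.7]
width: 47.2
gripper_force: 31.1
```

```bash
python3 - <<'E'
from h import *
go((550,104,193),-7);go((550,104,43),-7)
E
```

```text
turn [ 0.4  0.1 -0.1] shift [ 396.  -107.3   -1.2] yaw -7.1
turn [ 0.4  0.1 -0.1] shift [ 396.3 -108.4  148.8] yaw -7.1
```

jog_arm:
  motion:
    - [0,0,0,60,-16,0,255]
    - [0,0,0,120,-32,0,255]
    - [0,0,0,180,-48,0,255]
    - [0,0,0,240,-65,0,255]
    - [0,0,0,300,-81,0,255]
    - [0,0,0,350,-95,0,255]
    - [0,0,0,396,-108,0,255]
    - [0,0,0,396,-108,0,255]
    - [0,0,0,396,-108,0,255]
    - [0,0,0,396,-108,50,255]
    - [0,0,0,396,-108,95,255]
    - [0,0,0,396,-108,120,255]
    - [0,0,0,396,-108,135,255]
    - [0,0,0,396,-108,143,255]
    - [0,0,0,396,-108,147,255]
    - [0,0,0,396,-108,148,255]

```text
time_s: 6.95
tcp_pos: [547.6, 104.8, 43.3]
tool_rot: [-2.354, -2.079, -0.002]
force: [-11.0, -3.1, 33.8]
width: 47.7
gripper_force: 33.8
```

```bash
python3 - <<'E'
from h import *
print(monitor.get_obs()["force"],monitor.get_obs()["tcp_pos"])
c,P=wrist(); s=read_camera("scene")["color"][110:210,310:470]
im=np.vstack([c["color"],cv2.resize(s,(640,200)) if 0 else cv2.copyMakeBorder(cv2.resize(s,None,fx=2,fy=2),0,0,0,320,0)])
cv2.imwrite("pics/w2.png",im[:,:,::-1])
E
```

```text
[-11.02159012  -3.11518894  33.81155148] [547.6327604  104.80506979  43.2500489 ]
```

View pics/w2.png

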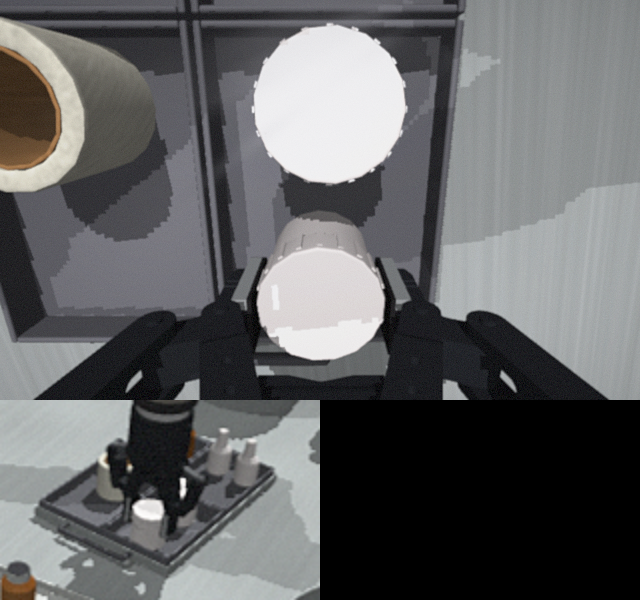

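The jar is inside the jars bin with clear space around it, and the force is probably from floor contact. I'll back up 2 mm, open partly and lift away.

jog_arm:
  motion:
    - [0,0,0,0,0,-2,255]
    - [0,0,0,0,0,-2,255]

```text
time_s: 7.3
tcp_pos: [548.3, 105.8, 43.4]
tool_rot: [2.353, 2.08, 0.004]
force: [-2.2, -1.1, 9.7]
width: 46.9
gripper_force: 32.0
```

jog_arm:
  motion:
    - [0,0,0,0,0,-1,75]
    - [0,0,0,0,0,-1,75]
    - [0,0,0,0,0,-1,75]
    - [0,0,0,0,0,-1,75]
    - [0,0,0,0,0,-20,75]
    - [0,0,0,0,0,-60,75]
    - [0,0,0,0,0,-110,75]
    - [0,0,0,0,0,-160,75]
    - [0,0,0,0,0,-160,75]

```text
time_s: 8.43
tcp_pos: [550.0, 105.8, 207.4]
tool_rot: [2.352, 2.078, 0.013]
force: [-0.2, -0.3, -0.4]
width: 60.3
gripper_force: 0.0
```

```bash
python3 - <<'E'
from h import *
c,P=wrist(); blobs(P,35,(380,660,20,370),c["color"])
cv2.imwrite("pics/w3.png",c["color"][:,:,::-1])
go((491,-212,203),-7);go((491,-212,30),-7)
E
```

```text
px(187,107) n3175 ztop 57 mean 458,189 circ 457,188 r27 rgb [158. 150. 136.]
px(320,107) n3170 ztop 57 mean 559,176 circ 559,176 r24 rgb [217. 213. 214.]
px(317,194) n2690 ztop 57 mean 549,108 circ 549,107 r25 rgb [225. 225. 226.]
turn [ 0.2 -0.2 -0. ] shift [-322.5  -18.1    1.1] yaw -7.0
turn [ 0.2 -0.2 -0. ] shift [-323.   -18.8  174.1] yaw -7.0
```

View pics/w3.png

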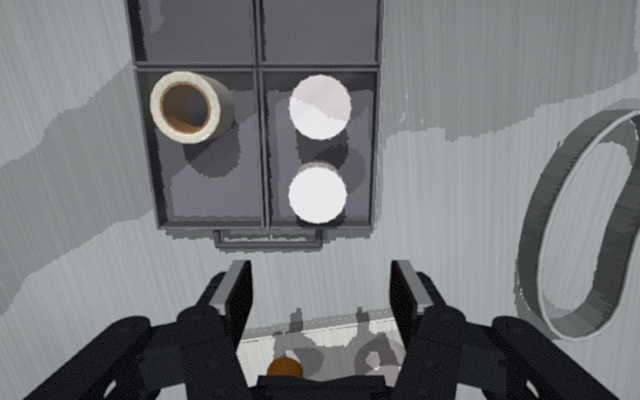

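The view shows the new jar upright at (317,194) beside the stock jar, with tops at equal height. Next is the tape.

jog_arm:
  motion:
    - [0,0,0,-60,-3,0,0]
    - [0,0,0,-120,-7,0,0]
    - [0,0,0,-180,-10,0,0]
    - [0,0,0,-240,-14,0,0]
    - [0,0,0,-290,-17,0,0]
    - [0,0,0,-323,-18,0,0]
    - [0,0,0,-323,-18,20,0]
    - [0,0,0,-323,-18,70,0]
    - [0,0,0,-323,-18,120,0]
    - [0,0,0,-323,-18,155,0]
    - [0,0,0,-323,-18,170,0]
    - [0,0,0,-323,-18,174,0]
    - [0,0,0,-323,-18,174,0]
    - [0,0,0,-323,-18,174,255]
    - [0,0,0,-323,-18,174,255]
    - [0,0,0,-323,-18,174,255]
    - [0,0,0,-323,-18,174,255]
    - [0,0,0,-323,-18,174,255]

```text
time_s: 10.72
tcp_pos: [490.6, -212.9, 29.5]
tool_rot: [2.353, 2.08, 0.002]
force: [-1.9, 0.8, 7.5]
width: 54.3
gripper_force: 30.5
```

jog_arm:
  motion:
    - [0,0,0,0,0,-30,255]
    - [0,0,0,0,0,-80,255]
    - [0,0,0,0,0,-130,255]
    - [0,0,0,5,-1,-150,255]
    - [0,0,0,60,-15,-150,255]
    - [0,0,0,115,-30,-150,255]
    - [0,0,0,170,-44,-150,255]
    - [0,0,0,225,-58,-150,255]
    - [0,0,0,280,-72,-150,255]
    - [0,0,0,322,-82,-150,255]
    - [0,0,0,322,-82,-150,255]
    - [0,0,0,322,-82,-150,255]
    - [0,0,0,322,-82,-110,255]
    - [0,0,0,322,-82,-60,255]
    - [0,0,0,322,-82,-30,255]
    - [0,0,0,322,-82,-15,255]
    - [0,0,0,322,-82,-10,255]
    - [0,0,0,322,-82,-8,255]
    - [0,0,0,322,-82,-8,255]

```text
time_s: 13.1
tcp_pos: [448.6, 117.0, 37.1]
tool_rot: [2.353, 2.081, 0.003]
force: [0.5, -0.3, -0.3]
width: 54.4
gripper_force: 31.9
```

jog_arm:
  motion:
    - [0,0,0,0,0,2,255]
    - [0,0,0,0,0,3,255]
    - [0,0,0,0,0,3,255]
    - [0,0,0,0,0,3,79]
    - [0,0,0,0,0,3,79]
    - [0,0,0,0,0,3,79]
    - [0,0,0,0,0,3,79]
    - [0,0,0,0,0,-10,79]
    - [0,0,0,0,0,-40,79]
    - [0,0,0,0,0,-90,79]
    - [0,0,0,0,0,-140,79]
    - [0,0,0,0,0,-165,79]
    - [0,0,0,0,0,-165,79]

```text
time_s: 14.72
tcp_pos: [449.0, 117.3, 203.7]
tool_rot: [2.353, 2.081, 0.008]
force: [0.7, 0.7, -0.9]
width: 58.6
gripper_force: 0.0
```

```bash
python3 - <<'E'
from h import *
c,P=wrist(); blobs(P,35,(380,660,20,370),c["color"])
go((590,-204,203),-7);go((590,-204,24),-7)
E
```

```text
px(319,106) n2557 ztop 57 mean 457,189 circ 457,188 r27 rgb [181. 173. 157.]
px(453,106) n3557 ztop 57 mean 558,176 circ 559,175 r25 rgb [195. 190. 190.]
px(319,195) n2394 ztop 57 mean 448,119 circ 449,118 r27 rgb [197. 188. 174.]
px(440,193) n2954 ztop 57 mean 548,109 circ 549,107 r25 rgb [217. 215. 216.]
turn [ 0.1 -0.1 -0. ] shift [-301.4  180.1   -1.1] yaw -7.0
turn [ 0.1 -0.1 -0. ] shift [-301.7  179.8  177.9] yaw -7.0
```

jog_arm:
  motion:
    - [0,0,0,-50,30,0,79]
    - [0,0,0,-100,60,0,79]
    - [0,0,0,-150,90,0,79]
    - [0,0,0,-200,120,0,79]
    - [0,0,0,-250,150,0,79]
    - [0,0,0,-301,180,0,79]
    - [0,0,0,-301,180,0,79]
    - [0,0,0,-301,180,20,79]
    - [0,0,0,-301,180,70,79]
    - [0,0,0,-301,180,120,79]
    - [0,0,0,-301,180,155,79]
    - [0,0,0,-301,180,172,79]
    - [0,0,0,-301,180,178,79]
    - [0,0,0,-301,180,178,79]
    - [0,0,0,-301,180,178,255]
    - [0,0,0,-301,180,178,255]
    - [0,0,0,-301,180,178,255]
    - [0,0,0,-301,180,178,255]
    - [0,0,0,-301,180,178,255]

```text
time_s: 17.15
tcp_pos: [590.6, -204.2, 24.6]
tool_rot: [2.352, 2.08, 0.002]
force: [-1.3, 0.3, 6.2]
width: 31.1
gripper_force: 29.7
```

jog_arm:
  motion:
    - [0,0,0,0,0,-30,255]
    - [0,0,0,0,0,-80,255]
    - [0,0,0,0,0,-130,255]
    - [0,0,0,5,-1,-150,255]
    - [0,0,0,60,-11,-150,255]
    - [0,0,0,120,-21,-150,255]
    - [0,0,0,180,-32,-150,255]
    - [0,0,0,240,-42,-150,255]
    - [0,0,0,300,-53,-150,255]
    - [0,0,0,360,-63,-150,255]
    - [0,0,0,410,-72,-150,255]
    - [0,0,0,445,-78,-150,255]
    - [0,0,0,445,-78,-150,255]
    - [0,0,0,445,-78,-150,255]
    - [0,0,0,445,-78,-110,255]
    - [0,0,0,445,-78,-60,255]
    - [0,0,0,445,-78,-30,255]
    - [0,0,0,445,-78,-14,255]
    - [0,0,0,445,-78,-8,255]
    - [0,0,0,445,-78,-5,255]

```text
time_s: 19.65
tcp_pos: [567.6, 247.1, 29.0]
tool_rot: [2.354, 2.08, 0.002]
force: [0.8, 0.7, -0.3]
width: 30.9
gripper_force: 29.9
```

jog_arm:
  motion:
    - [0,0,0,0,0,0,255]
    - [0,0,0,0,0,0,120]
    - [0,0,0,0,0,0,120]
    - [0,0,0,0,0,0,120]
    - [0,0,0,0,0,0,120]
    - [0,0,0,0,0,0,120]
    - [0,0,0,0,0,-10,120]
    - [0,0,0,0,0,-40,120]
    - [0,0,0,0,0,-90,120]
    - [0,0,0,0,0,-140,120]
    - [0,0,0,0,0,-175,120]
    - [0,0,0,0,0,-175,120]

```text
time_s: 21.15
tcp_pos: [568.6, 247.6, 207.1]
tool_rot: [2.353, 2.08, 0.01]
force: [-0.6, 0.2, 0.3]
width: 44.9
gripper_force: 0.0
```

```bash
python3 - <<'E'
from h import *
c,P=wrist(); blobs(P,35,(380,660,20,370),c["color"])
go((490,-313,203),-7);go((490,-313,25),-7)
E
```

```text
px(161,108) n1412 ztop 65 mean 454,333 circ 453,333 r10 rgb [107.  90.  82.]
px(217,108) n1256 ztop 65 mean 497,328 circ 497,328 r10 rgb [108.  89.  77.]
px(291,108) n1241 ztop 73 mean 555,320 circ 555,320 r7 rgb [179. 175. 175.]
px(346,108) n1236 ztop 73 mean 598,315 circ 598,315 r7 rgb [182. 177. 178.]
px(318,193) n1051 ztop 73 mean 568,249 circ 568,248 r7 rgb [210. 207. 207.]
px(203,272) n2444 ztop 57 mean 456,191 circ 457,189 r27 rgb [188. 177. 162.]
px(319,273) n2411 ztop 57 mean 559,177 circ 560,176 r25 rgb [232. 231. 232.]
px(199,314) n41 ztop 44 mean 440,143 circ 439,143 r6 rgb [162. 159. 148.]
px(317,338) n2211 ztop 57 mean 549,110 circ 549,108 r25 rgb [185. 182. 182.]
turn [ 0.1 -0.1 -0. ] shift [-565.8   -8.2    0.7] yaw -7.0
turn [ 0.1 -0.1 -0. ] shift [-566.2   -8.6  178.7] yaw -7.0
```

jog_arm:
  motion:
    - [0,0,0,-50,-1,0,79]
    - [0,0,0,-105,-2,0,79]
    - [0,0,0,-165,-3,0,79]
    - [0,0,0,-225,-3,0,79]
    - [0,0,0,-285,-4,0,79]
    - [0,0,0,-345,-5,0,79]
    - [0,0,0,-405,-6,0,79]
    - [0,0,0,-465,-7,0,79]
    - [0,0,0,-520,-8,0,79]
    - [0,0,0,-566,-8,0,79]
    - [0,0,0,-566,-8,0,79]
    - [0,0,0,-566,-8,0,79]
    - [0,0,0,-566,-8,20,79]
    - [0,0,0,-566,-8,70,79]
    - [0,0,0,-566,-8,120,79]
    - [0,0,0,-566,-8,155,79]
    - [0,0,0,-566,-8,172,79]
    - [0,0,0,-566,-8,178,79]
    - [0,0,0,-566,-8,178,79]

```text
time_s: 23.58
tcp_pos: [490.0, -313.5, 25.8]
tool_rot: [2.353, 2.081, 0.001]
force: [0.3, -0.5, 0.3]
width: 59.1
gripper_force: 0.0
```

jog_arm:
  motion:
    - [0,0,0,0,0,0,255]
    - [0,0,0,0,0,0,255]
    - [0,0,0,0,0,0,255]
    - [0,0,0,0,0,0,255]
    - [0,0,0,0,0,0,255]
    - [0,0,0,0,0,0,255]

```text
time_s: 24.32
tcp_pos: [490.3, -313.9, 26.4]
tool_rot: [2.352, 2.08, 0.002]
force: [-1.0, 0.9, 6.0]
width: 29.2
gripper_force: 29.6
```

jog_arm:
  motion:
    - [0,0,0,0,0,-30,255]
    - [0,0,0,0,0,-80,255]
    - [0,0,0,0,0,-130,255]
    - [0,0,0,5,-1,-150,255]
    - [0,0,0,60,-10,-150,255]
    - [0,0,0,120,-20,-150,255]
    - [0,0,0,180,-30,-150,255]
    - [0,0,0,240,-40,-150,255]
    - [0,0,0,300,-50,-150,255]
    - [0,0,0,360,-60,-150,255]
    - [0,0,0,420,-71,-150,255]
    - [0,0,0,475,-80,-150,255]
    - [0,0,0,525,-88,-150,255]
    - [0,0,0,565,-95,-150,255]
    - [0,0,0,565,-95,-150,255]
    - [0,0,0,565,-95,-150,255]

```text
time_s: 26.32
tcp_pos: [463.8, 258.2, 174.7]
tool_rot: [2.353, 2.081, -0.002]
force: [-0.2, -0.2, 0.4]
width: 29.0
gripper_force: 29.9
```

jog_arm:
  motion:
    - [0,0,0,0,0,40,255]
    - [0,0,0,0,0,90,255]
    - [0,0,0,0,0,120,255]
    - [0,0,0,0,0,136,255]
    - [0,0,0,0,0,142,255]
    - [0,0,0,0,0,145,255]
    - [0,0,0,0,0,145,255]

```text
time_s: 27.2
tcp_pos: [464.9, 259.2, 31.0]
tool_rot: [2.353, 2.081, 0.002]
force: [0.6, 0.2, -1.0]
width: 29.4
gripper_force: 29.9
```

jog_arm:
  motion:
    - [0,0,0,0,0,0,120]
    - [0,0,0,0,0,0,120]
    - [0,0,0,0,0,0,120]
    - [0,0,0,0,0,0,120]
    - [0,0,0,0,0,0,120]
    - [0,0,0,0,0,-10,120]
    - [0,0,0,0,0,-40,120]
    - [0,0,0,0,0,-90,120]
    - [0,0,0,0,0,-140,120]
    - [0,0,0,0,0,-180,120]
    - [0,0,0,0,0,-180,120]
    - [0,0,0,0,0,-180,120]

```text
time_s: 28.7
tcp_pos: [463.9, 258.8, 210.1]
tool_rot: [-2.353, -2.081, 0.001]
force: [0.3, -0.2, -1.1]
width: 45.4
gripper_force: 0.0
```

```bash
python3 - <<'E'
from h import *
c,P=wrist(); blobs(P,35,(380,660,20,370),c["color"])
s=read_camera("scene"); cv2.imwrite("pics/s4.png",cv2.resize(s["color"][90:350,180:480],None,fx=2,fy=2)[:,:,::-1])
t=read_camera("top"); print("tray"); blobs(cloud(t,np.linalg.inv(t["extrinsics"])),30,(420,720,-400,-50),t["color"])
E
```

```text
px(422,105) n1298 ztop 73 mean 554,320 circ 554,320 r7 rgb [171. 166. 167.]
px(478,105) n1450 ztop 73 mean 597,315 circ 598,315 r7 rgb [164. 159. 160.]
px(295,105) n1120 ztop 65 mean 453,333 circ 453,333 r10 rgb [117.  97.  85.]
px(350,105) n1120 ztop 65 mean 496,328 circ 496,327 r10 rgb [118.  95.  79.]
px(441,190) n1172 ztop 73 mean 566,248 circ 567,248 r7 rgb [199. 195. 196.]
px(322,190) n975 ztop 65 mean 465,261 circ 465,260 r10 rgb [122.  96.  76.]
px(322,268) n2309 ztop 57 mean 457,190 circ 457,188 r27 rgb [199. 189. 174.]
px(436,268) n2475 ztop 57 mean 559,177 circ 559,176 r25 rgb [226. 224. 224.]
px(322,334) n2295 ztop 57 mean 448,121 circ 448,119 r27 rgb [156. 147. 133.]
px(440,314) n27 ztop 49 mean 563,126 circ 564,125 r5 rgb [136. 131. 132.]
tray
px(329,164) n414 ztop 50 mean 594,-109 circ 594,-109 r33 rgb [197. 196. 195.]
px(329,202) n167 ztop 74 mean 483,-108 circ 484,-108 r14 rgb [101.  89.  81.]
```

View pics/s4.png

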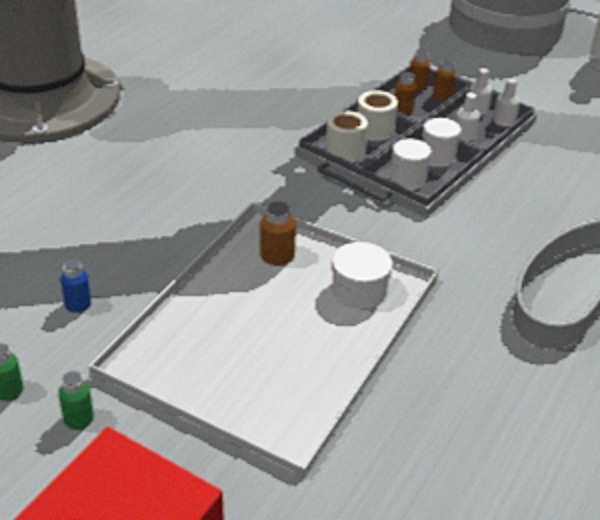

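All four stand upright beside their own kind: vial (405,95), dropper (469,115), tape (348,135) and jar (411,163). Their tops are level with the stock. The big bottle (277,233) and the wide jar (361,272) have not moved.

```bash
python3 -c "from cell import close_job; print(close_job())"
```

```text
the job is handed in; nothing more can be done
None
```

The job is handed in after about 29 s of the 106 s: the vial, jar, dropper and tape each measured standing upright in their own kind's bin, and the infusion bottle and wide jar are still in place on the tray; the judge's verdict was not shown.

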